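# Press two end caps home, then hold the cam lever at full lift

### The job

On the cam-lift fixture, press both black end caps fully home in the grey housing while the cam lever is still down. Then swing the lever up to the cam's point of highest lift, where it stands straight upright, and hold it there: the lever springs back if let go, so finish while still holding it, so that the lift table stays up for a colleague to take the part off. Do not disturb the other things on the bench.

Things in the scene. Friction and masses are not known exactly. Their poses are not given: they have to be found in the camera images.
- lift_fixture: bench fixture, fixed: aluminium base 200 x 140 mm, steel lift table, grey housing 112 x 46 mm on it. Origin: centre of underside, z up; the lever lies over the -x end (roughly towards the robot) on the +y side. Heights above origin, table down: table 102, tops of two guide columns (x = +-72 mm) 120, housing 128 mm. Caps at y = 0, x = -28 and +28 mm
- cam_axis (a point): point on the cam's horizontal turning axis (parallel to the fixture's y), in the plane in which the lever swings: 54 mm to the +y side of the fixture's origin and 66 mm above it. It does not move. Its axes are those of the fixture
- cam_lever: the hand lever with its cam: round steel bar 12 mm thick, 54 mm to +y of the fixture's centre line, with a revolving cylindrical handle at its free end. Origin: on the turning axis, under the middle of the table. Its own -x axis points along the lever to the handle, its y axis is the turning axis
- grip_handle: black cylindrical handle at the lever's free end, 22 mm diameter, 46 mm long, lying parallel to the turning axis on the lever's +y side; revolves freely about its own axis. Origin: its centre, 115 mm from the turning axis and 35 mm to +y of the lever's plane; at the start 66 mm above the fixture's origin, upright 181 mm above it
- lever_angle (a joint): lever angle, rad: 0 = lying level towards fixture -x (the start), 1.571 = upright = highest lift, stop at 2.0 (tipped to +x, table sunk again). The handle moves on a 115 mm arc in the fixture's x-z plane. A return spring pulls it back to 0 (about 4 N at the handle at first, 6 N at the top); it falls back when released
- lift_table (a joint): rise of the lift table, m: 0 at rest, 0.012 at the cam's highest point (0.012 times the sine of the lever angle). The caps rise with it
- near_cap (a joint): how far the cap nearer the lever's handle end (fixture x = -28 mm) is pressed in, m: it starts at 0 to 0.003 and stops hard at 0.008 = fully home, its rim on the housing's top face. Slides straight down against about 8 N of friction and stays where it is pushed
- near_cap_top (a point): centre of the top of that black cap (30 mm diameter, 18 mm high); 146 mm above the fixture's origin when fully home with the table down
- far_cap (a joint): the same for the other cap (fixture x = +28 mm), m: 0.008 = fully home
- far_cap_top (a point): centre of the top of the other cap; moves with it
- oil_bottle: bystander: white squeeze bottle with a red spout, 44 mm across, 146 mm high; origin at its underside
- tray_screws: bystander: small grey tray of screws, 79 x 103 x 34 mm; origin at its underside
- tape: bystander: roll of black tape, 58 mm across, 19 mm high; origin at its underside

How it is judged:
On the way, in this order (a step that is already met when the one before it is completed fails the run):
1. both caps fully home while the lever is still down (value of joint each of near_cap, far_cap above 0.007 m and value of joint lever_angle below 0.3 rad), for 0.2 s.
2. the lever held at the point of highest lift (value of joint lever_angle between 1.42 and 1.72 rad and value of joint lift_table above 0.0116 m and contact force between any of the fingers, the arm and cam_lever above 1 N), for 0.5 s.
At the end, for the whole second after the job is handed in: The robot still holds the lever (more than 1 N of contact), at rest and within 0.15 rad of upright, so that the lift table is at its highest (above 11.6 of 12 mm); both caps are home to within 1 mm; bottle, tray and tape have not been moved by more than 3 cm (all of step 2 and velocity of joint lever_angle between -0.1 and 0.1 rad/s and value of joint each of near_cap, far_cap above 0.007 m); the arm keeps its last pose, push and grip.
It fails at once if a bystander (bottle, tray of screws or tape) moved by more than 3 cm (distance of any of oil_bottle, tray_screws, tape from where it was at the start of the episode above 0.03 m).
It also fails if it takes over 51 s, if anything falls off the work surface, if the arm or the gripper's body presses on something with over 40 N, if the wrist force passes 120 N, or if a joint passes its speed limit or range.

### The arm

A 6-joint arm with a two-finger parallel gripper is mounted at the origin on a cart in front of the work surface, level with it; the furniture and walls round the work are solid. World frame = base frame: x ahead of the robot, y to its left, z up, the work surface at z = 0. Lengths are in m, angles in rad, forces in N, time in s.
With the tool pointing down it reaches from about 0.35 to 0.875 m from the base axis. Payload 15.5 kg.
Tool frame: the origin (TCP) lies midway between the tips of the shut fingers; the grasp point (between the pads) lies 19 mm behind it (ctrl.hold_point_z is the z of the grasp point in the tool frame, in m); z points along the fingers, y is the line along which they close (so a half turn about z gives the same grasp; the last joint's range is limited). The gripper opens to 85 mm and grips with 20 to 120 N. Pads are 22 mm wide; open, the fingers measure 114 mm over their backs; the gripper's body (76 mm by 85 mm) begins 54 mm behind the grasp point. The pads swing forward as they close: fully open they stand 13 mm farther back than shut.
Start: joints at [-1.321, 0.494, 1.345, -0, 1.302, -0.096], TCP at [0.211, -0.588, 0.231] pointing down, gripper open.
Joint ranges: [-2.91, 2.91], [-0.82, 2.16], [0.22, 2.67], [-1.22, 4.37], [0.12, 2.79], [-3.08, 3.08]. Speed limits (rad/s): [1.89, 1.89, 2.57, 3.01, 3.01, 3.01].

### API

Orientations are given as [roll, pitch, yaw] about the fixed x, y, z axes, in that order (R = Rz(yaw) Ry(pitch) Rx(roll)).
In Python, from cell import ctrl gives the robot as it stands.
- The arm moves only by the tool drive_tool, never from a script. Its argument "moves" is a list of rows, each an object of numbers: "dx", "dy", "dz": the shift along the world's x, y, z in cm; "rx", "ry", "rz": the turn, a rotation vector about the world's x, y, z in units of 5 degrees (1.0 is 5 degrees). A call has 1 to 20 rows; each row shifts and turns the commanded pose from where the row before left it; what a row does not reach is not made up. A row lasts 1/8 s, in which the tool goes at most 62.5 mm and 10.7 degrees, less where a joint would pass 70% of its speed; a pose out of reach is approached as far as the arm can. A call is refused whole if a number of a shift passes 6.25 or a number of a turn 1, either way. A call with a gripper value outside its range is refused whole. "gripper" is the opening, from 0 (shut) to 1 (fully open), set as the call begins (left out, the last holds). The fingers move at their own pace and stop on an object; "squeeze" is the grip in N (left out, the last holds). Time passes only in rows, so rows that do not move let the fingers close. It gives the time, the measured TCP pose, the force, the opening and the grip force at its end, in the units of the state.
- ctrl.state(): the state, without advancing time (a new reading comes with each control period).
- ctrl.grab_frame(name): name is "scene" or "side" or "wrist"; returns a dict with "img" (480x640x3 uint8, red, green, blue), "z_map" (480x640 float32, m along the optical axis (not along the pixel's ray), 0 where there is no reading), "mtx" (3x3 intrinsics, pixels), "rvec" (rotation vector, rad) and "tvec" (3), from world to camera coordinates, as OpenCV has them. Camera axes: x right, y down, z forward; pixel columns grow to the right and rows downward; lengths in m; the calibration is good to about 2 mm. The wrist camera is an equidistant fisheye: a pixel r from the principal point sees the ray r / f radians off the axis. A picture is of the moment at which its call begins.
- ctrl.finish_job(): hands the job in; it is judged then, once.
The state is a dict: "t": time; "qpos": joint angles; "joint_velocities": joint speeds; "tau": joint torques, N m; "tcp_pos": TCP position; "tool_rot": TCP orientation; "contact_force": force on the tool from outside, world axes, zero at the start; "ft_torque": the same for the moment, N m; "width": finger opening in m; "gripper_force": force on a finger pad.
Only numpy, scipy, OpenCV 4.12 (cv2) and the standard library are available. Lean on these libraries where they do the work, as an engineer would, in place of code of your own. Each camera call takes 0.05 s, during which the arm holds its last target. There are 200 camera calls.

## Working session

There is one attempt and no reset: what is moved stays moved. The work goes in short steps, Python scripts to look and compute and a tool call to move; the robot and the scene stay as the last step left them, time stands still between calls to the robot, and variables do not carry over. Pictures are saved under pics/ and viewed, at most 10 in all, crops included, and the job is handed in when it is done.

Besides the shell and the picture viewer there is one more tool, called after "Request:" as a command line: name --argument value ..., lists and objects as JSON in quotes. drive_tool: Moves the arm, as the interface text tells. Its arguments: {"type":"object","properties":{"moves":{"type":"array"},"gripper":{"type":"number"},"squeeze":{"type":"number"}},"required":["moves"]}

```bash
mkdir -p pics; ls; python3 - <<'E'
from cell import ctrl
import cv2,numpy as np
for n in("scene","side"):
    f=ctrl.grab_frame(n); np.savez(f"{n}.npz",**f); cv2.imwrite(f"pics/{n}0.png",f["img"][:,:,::-1])
    R=cv2.Rodrigues(f["rvec"])[0]; print(n,f["mtx"].tolist(),(-R.T@f["tvec"].ravel()).round(3),R[2].round(2))
print(ctrl.state(),ctrl.hold_point_z)
E
```

```text
pics
scene [[464.2595486224424, 0.0, 327.66545008178406], [0.0, 464.2595486224424, 245.0319494928775], [0.0, 0.0, 1.0]] [-0.118 -0.792  0.518] [ 0.76  0.47 -0.46]
side [[457.2649899415061, 0.0, 317.8999073105542], [0.0, 457.2649899415061, 244.51568294216435], [0.0, 0.0, 1.0]] [ 0.101 -1.029  0.589] [ 0.47  0.71 -0.53]
{'t': 0.1, 'qpos': array([-1.32151146e+00,  4.94098643e-01,  1.34600086e+00,  8.37778174e-06,
        1.30251890e+00, -9.54670911e-02]), 'joint_velocities': array([ 0.0009751 , -0.00098962, -0.00113891, -0.0006015 , -0.00137167,
       -0.00021253]), 'tau': array([ 3.26288544e-03, -8.83587956e+01, -3.84564829e+01, -2.25390004e-04,
        5.25681578e-03,  6.39643781e-05]), 'tcp_pos': array([ 0.21117952, -0.58793108,  0.23079696]), 'tool_rot': array([-3.14057234e+00, -1.05816460e-04,  3.44749681e-01]), 'contact_force': array([-0.11289928, -0.23815514,  0.64248791]), 'ft_torque': array([-0.02478168,  0.08044129,  0.01681719]), 'gripper_force': 0.0, 'width': 0.08517787186061504} -0.0187
```

View pics/scene0.png

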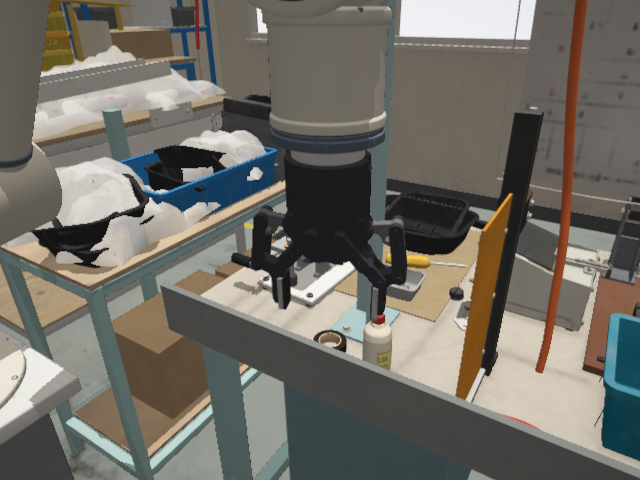

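View pics/side0.png

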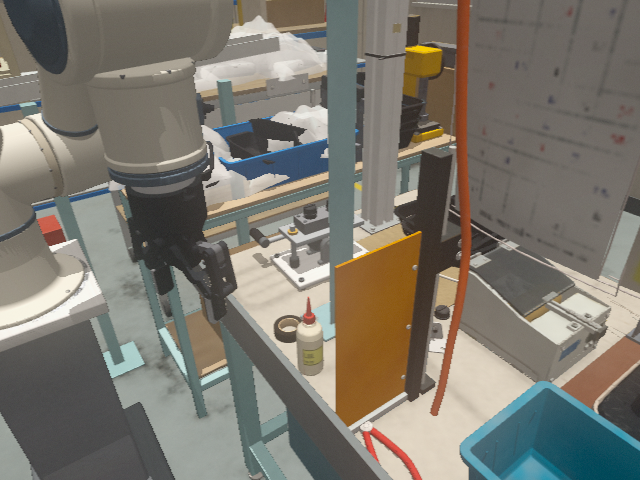

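The scene view shows the gripper blocking most of the fixture, with the black handle at about (243,259), the tape at (330,340) and the bottle at (378,345). In the side view the handle is at (258,237), a cap at (310,212), and a teal post at column 340 hides the far half.

```bash
cat > h.py <<'E'
import numpy as np,cv2
def world(f,u,v,z=None):
    R=cv2.Rodrigues(f["rvec"])[0]; K=f["mtx"]
    z=f["z_map"][v,u] if z is None else z
    p=np.stack([(u-K[0,2])/K[0,0]*z,(v-K[1,2])/K[1,1]*z,z],-1)
    return (p-f["tvec"].ravel())@R
def ray(f,u,v,fish=False):
    R=cv2.Rodrigues(f["rvec"])[0]; K=f["mtx"]
    x,y=(u-K[0,2])/K[0,0],(v-K[1,2])/K[1,1]
    if fish:
        r=np.hypot(x,y); s=np.sin(r)/max(r,1e-9); d=np.array([x*s,y*s,np.cos(r)])
    else: d=np.array([x,y,1.])
    return -R.T@f["tvec"].ravel(), R.T@(d/np.linalg.norm(d))
E
python3 - <<'E'
from h import *
from cell import ctrl
f=dict(np.load("side.npz"))
for u,v in[(258,237),(310,212),(315,207),(292,229),(325,215),(280,262),(300,285),(291,325),(311,350),(375,300),(340,200)]: print((u,v),world(f,u,v).round(3))
g=dict(np.load("scene.npz"))
for u,v in[(243,259),(309,297),(330,340),(378,345),(405,285),(480,300),(375,180)]: print((u,v),world(g,u,v).round(3))
im=f["img"][180:300,230:400]; cv2.imwrite("pics/sc.png",cv2.resize(im,None,fx=4.5,fy=4.5,interpolation=cv2.INTER_CUBIC)[:,:,::-1])
w=ctrl.grab_frame("wrist"); np.savez("wrist0.npz",**w); cv2.imwrite("pics/w0.png",w["img"][:,:,::-1]); print(w["mtx"])
E
```

```text
(258, 237) [ 0.471 -0.238  0.077]
(310, 212) [ 0.553 -0.325  0.149]
(315, 207) [ 0.567 -0.323  0.156]
(292, 229) [ 0.513 -0.316  0.119]
(325, 215) [ 0.589 -0.327  0.132]
(280, 262) [ 0.498 -0.28   0.023]
(300, 285) [ 0.488 -0.378  0.023]
(291, 325) [ 0.418 -0.455  0.007]
(311, 350) [ 0.382 -0.58   0.063]
(375, 300) [ 0.404 -0.698  0.231]
(340, 200) [ 0.498 -0.501  0.262]
(243, 259) [ 0.472 -0.233  0.082]
(309, 297) [ 0.494 -0.371  0.028]
(330, 340) [ 0.422 -0.461  0.011]
(378, 345) [ 0.376 -0.572  0.08 ]
(405, 285) [ 0.638 -0.507  0.021]
(480, 300) [ 0.385 -0.7    0.197]
(375, 180) [ 0.488 -0.502  0.286]
[[371.64829954   0.         321.30964749]
 [  0.         371.64829954 238.56583397]
 [  0.           0.           1.        ]]
```

View pics/sc.png

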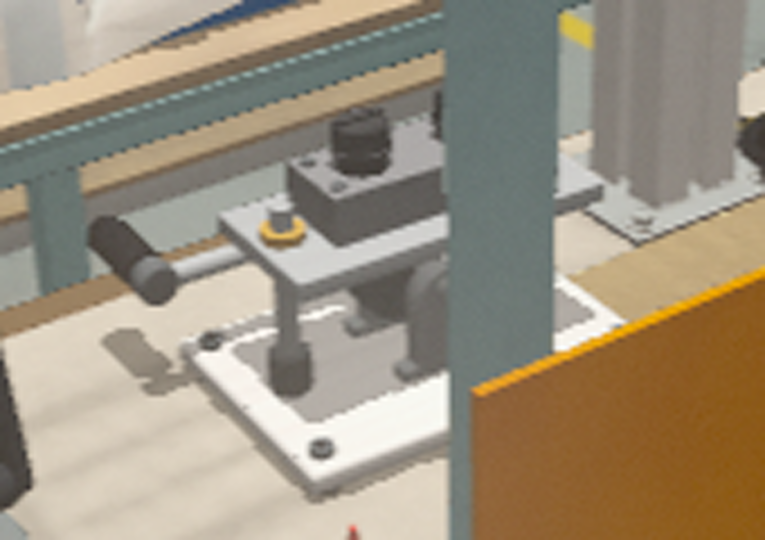

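View pics/w0.png

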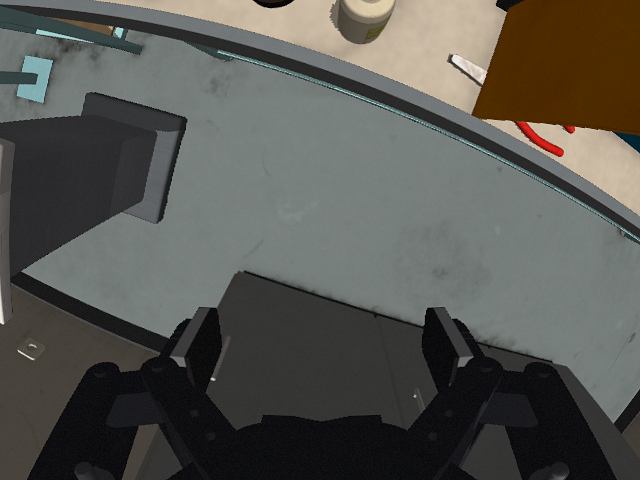

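The crop shows the near cap at (310,211), the far cap's edge at (328,205), and the handle running from (253,232) to (264,243). The wrist camera doesn't see the fixture yet. I'll pull in, swing round the post and look from above.

Request:
drive_tool --moves '[{"dx": -0.5,"dy": 5,"dz": 3,"rz": 1},{"dx": -0.5,"dy": 5,"dz": 3,"rz": 1},{"dx": -0.5,"dy": 5,"dz": 3,"rz": 1},{"dx": 4,"dy": 3,"dz": 1,"rz": 1},{"dx": 4,"dy": 3,"dz": 1,"rz": 1},{"dx": 4,"dy": 3,"dz": 1,"rz": 1},{"dx": 4,"dy": 3,"dz": 1,"rz": 1},{"dx": 4,"dy": 2,"dz": 1,"rz": 1},{"dx": 3,"dy": 0,"rz": 1},{"dx": 3,"dy": -1,"rz": 1},{"dx": 2,"dy": -1,"rz": 1},{"dx": 2,"dy": -1,"rz": 1},{"rz": 1},{"rz": 1},{}]' --gripper 0

```text
validation failed for argument at $.mo...
```

```bash
python3 - <<'E'
from h import *
from cell import ctrl
s=ctrl.state(); print(s["t"],s["tcp_pos"],s["tool_rot"],s["qpos"].round(2),s["width"])
for n in("scene","side","wrist"):
    f=ctrl.grab_frame(n); np.savez(f"{n}1.npz",**f); cv2.imwrite(f"pics/{n}1.png",f["img"][:,:,::-1])
    R=cv2.Rodrigues(f["rvec"])[0]; print(n,(-R.T@f["tvec"].ravel()).round(3),R[2].round(2))
E
```

```text
0.15 [ 0.21119793 -0.58797998  0.2308618 ] [-3.14074036e+00 -8.29851386e-05  3.44775869e-01] [-1.32  0.49  1.35  0.    1.3  -0.1 ] 0.0855239675417984
scene [-0.118 -0.792  0.518] [ 0.76  0.47 -0.46]
side [ 0.101 -1.029  0.589] [ 0.47  0.71 -0.53]
wrist [ 0.289 -0.56   0.374] [-0.3  -0.11 -0.95]
```

View pics/wrist1.png

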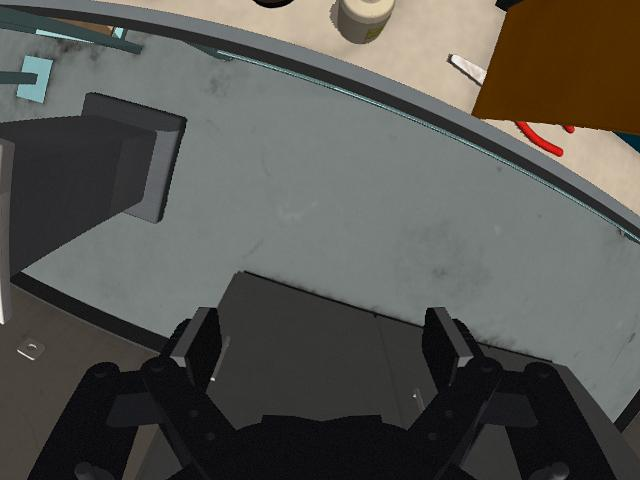

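The move call was refused, so the wrist view is unchanged. I'll try again with complete rows.

Request:
drive_tool --moves '[{"dx": -0.5,"dy": 5,"dz": 3,"rx": 0,"ry": 0,"rz": 1},{"dx": -0.5,"dy": 5,"dz": 3,"rx": 0,"ry": 0,"rz": 1},{"dx": -0.5,"dy": 5,"dz": 3,"rx": 0,"ry": 0,"rz": 1},{"dx": 4,"dy": 3,"dz": 1,"rx": 0,"ry": 0,"rz": 1},{"dx": 4,"dy": 3,"dz": 1,"rx": 0,"ry": 0,"rz": 1},{"dx": 4,"dy": 3,"dz": 1,"rx": 0,"ry": 0,"rz": 1},{"dx": 4,"dy": 3,"dz": 1,"rx": 0,"ry": 0,"rz": 1},{"dx": 4,"dy": 2,"dz": 1,"rx": 0,"ry": 0,"rz": 1},{"dx": 3,"dy": 0,"dz": 0,"rx": 0,"ry": 0,"rz": 1},{"dx": 3,"dy": -1,"dz": 0,"rx": 0,"ry": 0,"rz": 1},{"dx": 2,"dy": -1,"dz": 0,"rx": 0,"ry": 0,"rz": 1},{"dx": 2,"dy": -1,"dz": 0,"rx": 0,"ry": 0,"rz": 1},{"dx": 0,"dy": 0,"dz": 0,"rx": 0,"ry": 0,"rz": 1},{"dx": 0,"dy": 0,"dz": 0,"rx": 0,"ry": 0,"rz": 1},{"dx": 0,"dy": 0,"dz": 0,"rx": 0,"ry": 0,"rz": 0}]' --gripper 0

```text
t: 2.17
tcp_pos: [0.4962, -0.3282, 0.3712]
tool_rot: [-3.141, -0.0, 1.566]
contact_force: [-0.9, -0.4, -0.1]
width: 0.0002
gripper_force: 0.0
```

```bash
python3 - <<'E'
from h import *
from cell import ctrl
for n in("scene","side","wrist"):
    f=ctrl.grab_frame(n); np.savez(f"{n}1.npz",**f); cv2.imwrite(f"pics/{n}1.png",f["img"][:,:,::-1])
    R=cv2.Rodrigues(f["rvec"])[0]; print(n,(-R.T@f["tvec"].ravel()).round(3),R[2].round(2))
cv2.imwrite("pics/pair1.png",np.hstack([cv2.imread("pics/wrist1.png"),cv2.imread("pics/scene1.png")[130:,130:440].copy()[:350].repeat(1,0) if 0 else cv2.copyMakeBorder(cv2.imread("pics/scene1.png")[180:340,200:360],0,320,0,0,cv2.BORDER_CONSTANT)]))
E
```

```text
scene [-0.118 -0.792  0.518] [ 0.76  0.47 -0.46]
side [ 0.101 -1.029  0.589] [ 0.47  0.71 -0.53]
wrist [ 0.497 -0.246  0.515] [-0.   -0.32 -0.95]
```

View pics/pair1.png

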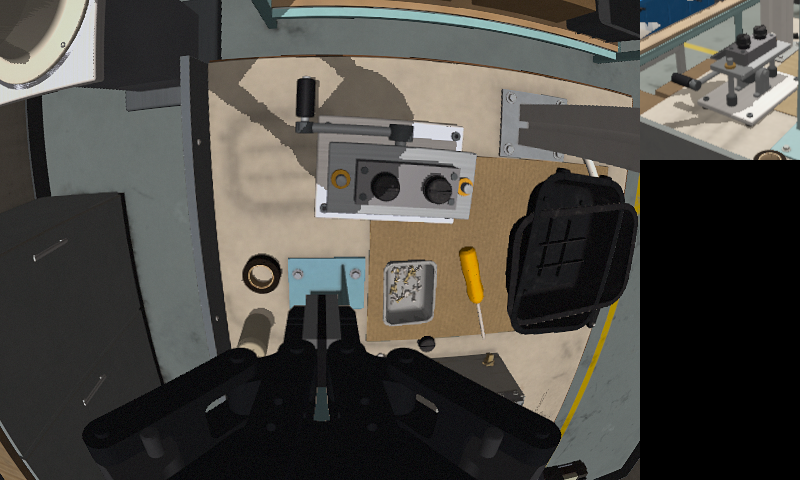

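The wrist view shows the near cap at (385,186), the far cap at (438,190), the handle at (306,97), the table around (385,185), the tape at (262,273) and the tray at (410,292). The scene view now shows both caps at about (303,221) and (319,211).

```bash
cat >> h.py <<'E'
def fworld(f):
    K=f["mtx"]; v,u=np.mgrid[:480,:640]; x=(u-K[0,2])/K[0,0]; y=(v-K[1,2])/K[1,1]
    r=np.hypot(x,y); z=f["z_map"]; t=np.where(r>1e-6,np.tan(np.clip(r,0,1.5))/np.maximum(r,1e-9),1)
    R=cv2.Rodrigues(f["rvec"])[0]
    return (np.stack([x*t*z,y*t*z,z],-1)-f["tvec"].ravel())@R
def pworld(f):
    v,u=np.mgrid[:480,:640]; return world(f,u,v,f["z_map"])
def tri(a,b):
    (o1,d1),(o2,d2)=a,b; A=np.stack([d1,-d2],1); s=np.linalg.lstsq(A,o2-o1,rcond=None)[0]
    p,q=o1+s[0]*d1,o2+s[1]*d2; return (p+q)/2,np.linalg.norm(p-q)
E
python3 - <<'E'
from h import *
w=dict(np.load("wrist1.npz")); P=fworld(w); g=w["img"].max(2)
s=dict(np.load("scene1.npz")); S=pworld(s); gs=s["img"].max(2)
sd=dict(np.load("side1.npz")); D=pworld(sd); gd=sd["img"].max(2)
def box(I,u0,u1,v0,v1): m=np.zeros((480,640),bool); m[v0:v1,u0:u1]=1; return m
def cen(m): v,u=np.nonzero(m); return u.mean(),v.mean()
# caps: top points in wrist / scene / side by depth
for n,A,im,M in(("w",P,g,box(0,330,470,150,220)),("s",S,gs,box(0,250,350,190,260)),("d",D,gd,box(0,270,370,180,250))):
    m=M&(im<75)&(A[...,2]>.138)&(A[...,2]<.2)
    k,l,st,c=cv2.connectedComponentsWithStats(m.astype(np.uint8))
    for i in range(1,k):
        if st[i,4]<20: continue
        q=A[l==i]; zt=np.percentile(q[:,2],90); t=(l==i)&(A[...,2]>zt-.004); q=A[t]
        (cx,cy),r=cv2.minEnclosingCircle(q[:,:2].astype(np.float32))
        print(n,st[i],"cen px",np.round(cen(t),1),"top z",zt.round(4),"mean",q.mean(0).round(4),"circ",round(cx,4),round(cy,4),"r",round(r,4))
# housing & table planes in wrist
for lo,hi,M in((.122,.136,box(0,335,470,145,225)),(.097,.11,box(0,310,490,120,230)),(.005,.03,box(0,300,490,110,235))):
    m=M&(P[...,2]>lo)&(P[...,2]<hi); m=cv2.morphologyEx(m.astype(np.uint8),cv2.MORPH_OPEN,np.ones((3,3)))
    q=P[m>0]; print("plane z",np.median(q[:,2]).round(4),cv2.minAreaRect(q[:,:2].astype(np.float32)))
# handle
for n,A,im,M in(("w",P,g,box(0,292,320,70,122)),("s",S,gs,box(0,225,265,245,275)),("d",D,gd,box(0,245,275,220,252))):
    m=M&(im<70)&(A[...,2]>.05)&(A[...,2]<.1); q=A[m]; print("handle",n,m.sum(),np.round(cen(m),1),q.mean(0).round(4),"top",np.percentile(q[:,2],97).round(4),cv2.minAreaRect(q[:,:2].astype(np.float32)))
print("bench",np.median(P[240:260,290:360,2]),"post pts",[S[v,u].round(3) for u,v in[(378,60),(378,120),(372,60),(386,60)]])
E
```

```text
w [370 171  30  30 688] cen px [386.5 187.9] top z 0.1588 mean [ 0.5612 -0.3142  0.1573] circ 0.5616 -0.3147 r 0.0136
w [423 175  29  29 649] cen px [439.2 190.9] top z 0.1577 mean [ 0.6165 -0.3166  0.1565] circ 0.6169 -0.3167 r 0.0137
s [314 205  13  14 135] cen px [319.5 208.5] top z 0.1571 mean [ 0.6124 -0.3219  0.1565] circ 0.6157 -0.3197 r 0.0136
s [296 214  15  14 171] cen px [302.5 217. ] top z 0.1584 mean [ 0.5578 -0.3176  0.1574] circ 0.5608 -0.3166 r 0.0138
d [304 204  13  13 109] cen px [307.9 206.5] top z 0.1571 mean [ 0.5555 -0.3137  0.1565] circ 0.5582 -0.3147 r 0.0127
plane z 0.1337 ((0.5878782272338867, -0.3159547448158264), (0.04713030159473419, 0.1511498987674713), 87.5477523803711)
plane z 0.1077 ((0.5892151594161987, -0.31601691246032715), (0.08079773932695389, 0.1720198541879654), 87.36354064941406)
plane z 0.0106 ((0.6091840267181396, -0.3181605339050293), (0.2874358892440796, 0.18608060479164124), 0.20004695653915405)
handle w 701 [305.4  97.4] [ 0.4793 -0.2221  0.0799] top 0.0833 ((0.47904857993125916, -0.22426216304302216), (0.051457010209560394, 0.021342944353818893), 87.2116470336914)
handle s 251 [244.7 261. ] [ 0.4734 -0.2354  0.0772] top 0.0835 ((0.47601068019866943, -0.23371653258800507), (0.021793290972709656, 0.06544933468103409), 1.732227087020874)
handle d 18 [255.2 236.6] [ 0.4685 -0.2287  0.0744] top 0.0799 ((0.46804332733154297, -0.22619853913784027), (0.01241079717874527, 0.0433400496840477), 15.775449752807617)
bench 0.006063119826361759 post pts [array([ 0.483, -0.502,  0.455]), array([ 0.488, -0.503,  0.375]), array([ 0.524, -0.473,  0.45 ]), array([ 0.507, -0.502,  0.453])]
```

Checks: 
- The caps are 56 mm apart, and their midpoint (0.589,-0.316) matches the table's centre. 
- The fixture's yaw is about -2.5°. 
- The handle predicted from the fixture, (0.478,-0.222), agrees with the one measured. 
- Heights sit about 6 mm above the text's, so the caps should be home at about 0.152. 

Next I'll move over the near cap.

Request:
drive_tool --moves '[{"dx": 2.2,"dy": 0.5,"dz": -4,"rx": 0,"ry": 0,"rz": -0.5},{"dx": 2.2,"dy": 0.5,"dz": -4,"rx": 0,"ry": 0,"rz": 0},{"dx": 2.1,"dy": 0.3,"dz": -4,"rx": 0,"ry": 0,"rz": 0},{"dx": 0,"dy": 0,"dz": -4,"rx": 0,"ry": 0,"rz": 0},{"dx": 0,"dy": 0,"dz": -3,"rx": 0,"ry": 0,"rz": 0},{"dx": 0,"dy": 0,"dz": -1.2,"rx": 0,"ry": 0,"rz": 0},{"dx": 0,"dy": 0,"dz": 0,"rx": 0,"ry": 0,"rz": 0},{"dx": 0,"dy": 0,"dz": 0,"rx": 0,"ry": 0,"rz": 0}]' --gripper 0 --squeeze 40

```text
t: 3.32
tcp_pos: [0.5619, -0.3157, 0.1707]
tool_rot: [3.14, 0.001, 1.523]
contact_force: [0.5, 0.8, -0.2]
width: 0.0001
gripper_force: 0.0
```

Request:
drive_tool --moves '[{"dx": 0,"dy": 0,"dz": -0.3,"rx": 0,"ry": 0,"rz": 0},{"dx": 0,"dy": 0,"dz": -0.2,"rx": 0,"ry": 0,"rz": 0},{"dx": 0,"dy": 0,"dz": -0.2,"rx": 0,"ry": 0,"rz": 0},{"dx": 0,"dy": 0,"dz": 0,"rx": 0,"ry": 0,"rz": 0}]'

```text
t: 3.82
tcp_pos: [0.5612, -0.3152, 0.1621]
tool_rot: [-3.141, -0.0, 1.523]
contact_force: [-0.2, 0.1, 0.4]
width: 0.0002
gripper_force: 0.0
```

Request:
drive_tool --moves '[{"dx": 0,"dy": 0,"dz": -0.2,"rx": 0,"ry": 0,"rz": 0},{"dx": 0,"dy": 0,"dz": -0.2,"rx": 0,"ry": 0,"rz": 0},{"dx": 0,"dy": 0,"dz": -0.2,"rx": 0,"ry": 0,"rz": 0},{"dx": 0,"dy": 0,"dz": 0,"rx": 0,"ry": 0,"rz": 0}]'

```text
t: 4.32
tcp_pos: [0.5612, -0.3152, 0.1562]
tool_rot: [-3.141, -0.0, 1.523]
contact_force: [0.9, 1.3, 0.1]
width: 0.0001
gripper_force: 0.0
```

Request:
drive_tool --moves '[{"dx": 0,"dy": 0,"dz": -0.15,"rx": 0,"ry": 0,"rz": 0},{"dx": 0,"dy": 0,"dz": -0.15,"rx": 0,"ry": 0,"rz": 0},{"dx": 0,"dy": 0,"dz": 0,"rx": 0,"ry": 0,"rz": 0}]'

```text
t: 4.7
tcp_pos: [0.5613, -0.3153, 0.1536]
tool_rot: [3.141, 0.0, 1.523]
contact_force: [-1.3, 1.0, 3.5]
width: -0.0
gripper_force: 2.4
```

Request:
drive_tool --moves '[{"dx": 0,"dy": 0,"dz": -0.15,"rx": 0,"ry": 0,"rz": 0},{"dx": 0,"dy": 0,"dz": -0.15,"rx": 0,"ry": 0,"rz": 0},{"dx": 0,"dy": 0,"dz": 0,"rx": 0,"ry": 0,"rz": 0}]'

```text
t: 5.08
tcp_pos: [0.5613, -0.3152, 0.1506]
tool_rot: [3.141, 0.0, 1.523]
contact_force: [-1.6, 0.7, 5.6]
width: 0.0002
gripper_force: 2.5
```

Request:
drive_tool --moves '[{"dx": 0,"dy": 0,"dz": -0.1,"rx": 0,"ry": 0,"rz": 0},{"dx": 0,"dy": 0,"dz": -0.1,"rx": 0,"ry": 0,"rz": 0},{"dx": 0,"dy": 0,"dz": 0,"rx": 0,"ry": 0,"rz": 0}]'

```text
t: 5.45
tcp_pos: [0.5613, -0.3153, 0.149]
tool_rot: [3.141, 0.0, 1.523]
contact_force: [-2.4, 1.7, 10.4]
width: -0.0003
gripper_force: 5.1
```

Request:
drive_tool --moves '[{"dx": 0,"dy": 0,"dz": -0.1,"rx": 0,"ry": 0,"rz": 0},{"dx": 0,"dy": 0,"dz": 0,"rx": 0,"ry": 0,"rz": 0}]'

```text
t: 5.7
tcp_pos: [0.5614, -0.3153, 0.1489]
tool_rot: [3.14, 0.001, 1.523]
contact_force: [-6.3, 3.5, 22.3]
width: -0.0
gripper_force: 11.0
```

Request:
drive_tool --moves '[{"dx": 0,"dy": 0,"dz": -0.1,"rx": 0,"ry": 0,"rz": 0},{"dx": 0,"dy": 0,"dz": 0,"rx": 0,"ry": 0,"rz": 0}]'

```text
t: 5.95
tcp_pos: [0.5615, -0.3153, 0.1487]
tool_rot: [3.14, 0.001, 1.523]
contact_force: [-10.5, 6.2, 33.9]
width: -0.0002
gripper_force: 16.9
```

The near cap hit its hard stop at z = 0.149, carrying 34 N against 8 N of friction. Next is the far cap.

Request:
drive_tool --moves '[{"dx": 0,"dy": 0,"dz": 1,"rx": 0,"ry": 0,"rz": 0},{"dx": 0,"dy": 0,"dz": 1.3,"rx": 0,"ry": 0,"rz": 0},{"dx": 2.8,"dy": -0.1,"dz": 0,"rx": 0,"ry": 0,"rz": 0},{"dx": 2.8,"dy": -0.1,"dz": 0,"rx": 0,"ry": 0,"rz": 0},{"dx": 0,"dy": 0,"dz": -0.7,"rx": 0,"ry": 0,"rz": 0},{"dx": 0,"dy": 0,"dz": -0.4,"rx": 0,"ry": 0,"rz": 0},{"dx": 0,"dy": 0,"dz": -0.1,"rx": 0,"ry": 0,"rz": 0},{"dx": 0,"dy": 0,"dz": 0,"rx": 0,"ry": 0,"rz": 0}]'

```text
t: 6.95
tcp_pos: [0.6168, -0.3173, 0.1574]
tool_rot: [-3.141, -0.0, 1.523]
contact_force: [-0.6, 0.8, 0.2]
width: -0.0002
gripper_force: 0.0
```

Request:
drive_tool --moves '[{"dx": 0,"dy": 0,"dz": -0.2,"rx": 0,"ry": 0,"rz": 0},{"dx": 0,"dy": 0,"dz": -0.2,"rx": 0,"ry": 0,"rz": 0},{"dx": 0,"dy": 0,"dz": -0.2,"rx": 0,"ry": 0,"rz": 0},{"dx": 0,"dy": 0,"dz": -0.1,"rx": 0,"ry": 0,"rz": 0},{"dx": 0,"dy": 0,"dz": 0,"rx": 0,"ry": 0,"rz": 0}]'

```text
t: 7.58
tcp_pos: [0.6172, -0.3174, 0.1508]
tool_rot: [3.141, 0.0, 1.523]
contact_force: [-2.2, 0.4, 5.5]
width: -0.0003
gripper_force: 2.8
```

Request:
drive_tool --moves '[{"dx": 0,"dy": 0,"dz": -0.1,"rx": 0,"ry": 0,"rz": 0},{"dx": 0,"dy": 0,"dz": -0.1,"rx": 0,"ry": 0,"rz": 0},{"dx": 0,"dy": 0,"dz": -0.1,"rx": 0,"ry": 0,"rz": 0},{"dx": 0,"dy": 0,"dz": 0,"rx": 0,"ry": 0,"rz": 0}]'

```text
t: 8.07
tcp_pos: [0.6174, -0.3174, 0.1489]
tool_rot: [3.14, 0.001, 1.523]
contact_force: [-4.8, 2.9, 18.0]
width: -0.0002
gripper_force: 9.1
```

Request:
drive_tool --moves '[{"dx": 0,"dy": 0,"dz": -0.1,"rx": 0,"ry": 0,"rz": 0},{"dx": 0,"dy": 0,"dz": 0,"rx": 0,"ry": 0,"rz": 0}]'

```text
t: 8.32
tcp_pos: [0.6174, -0.3175, 0.1488]
tool_rot: [3.14, 0.001, 1.523]
contact_force: [-8.6, 5.2, 27.8]
width: 0.0
gripper_force: 14.2
```

Both caps are home, at 0.1488 and 0.1487. Now I'll rise, open the gripper and go over the handle.

Request:
drive_tool --moves '[{"dx": 0,"dy": 0,"dz": 2,"rx": 0,"ry": 0,"rz": 0},{"dx": 0,"dy": 0,"dz": 3,"rx": 0,"ry": 0,"rz": 0},{"dx": -1,"dy": 0.7,"dz": 2.4,"rx": 0,"ry": 0,"rz": 0},{"dx": -3,"dy": 2,"dz": 0,"rx": 0,"ry": 0,"rz": 0},{"dx": -4,"dy": 3,"dz": 0,"rx": 0,"ry": 0,"rz": 0},{"dx": -4,"dy": 3,"dz": 0,"rx": 0,"ry": 0,"rz": 0},{"dx": -1.9,"dy": 1,"dz": 0,"rx": 0,"ry": 0,"rz": 0},{"dx": 0,"dy": 0,"dz": 0,"rx": 0,"ry": 0,"rz": 0},{"dx": 0,"dy": 0,"dz": 0,"rx": 0,"ry": 0,"rz": 0}]' --gripper 0.8

```text
t: 9.45
tcp_pos: [0.4791, -0.2208, 0.2205]
tool_rot: [3.141, 0.001, 1.523]
contact_force: [0.5, -0.5, -0.5]
width: 0.0681
gripper_force: 0.0
```

```bash
python3 - <<'E'
from h import *
from cell import ctrl
print(ctrl.state()["tcp_pos"],ctrl.state()["width"])
w=ctrl.grab_frame("wrist"); np.savez("wrist2.npz",**w); P=fworld(w); cv2.imwrite("pics/w2.png",w["img"][:,:,::-1])
m=(w["img"].max(2)<70)&(abs(P[...,0]-.479)<.02)&(abs(P[...,1]+.222)<.035)&(P[...,2]>.045)&(P[...,2]<.1)
q=P[m]; v,u=np.nonzero(m); print(m.sum(),u.mean(),v.mean(),q.mean(0),np.percentile(q[:,2],97),cv2.minAreaRect(q[:,:2].astype(np.float32)))
m=(P[...,2]>.097)&(P[...,2]<.11)&(abs(P[...,0]-.589)<.1)&(abs(P[...,1]+.316)<.06); q=P[m]; print("table",np.median(q[:,2]),cv2.minAreaRect(q[:,:2].astype(np.float32)))
E
```

```text
[ 0.47905524 -0.22076037  0.2205069 ] 0.06813160343359399
1787 320.53553441522104 226.29266927811975 [ 0.47902122 -0.22452732  0.07941261] 0.08305610958596592 ((0.4829484820365906, -0.22615239024162292), (0.061369042843580246, 0.0320412777364254), 89.99209594726562)
table 0.10774002957162976 ((0.5891807675361633, -0.3150191903114319), (0.08054719120264053, 0.17236831784248352), 87.19325256347656)
```

View pics/w2.png

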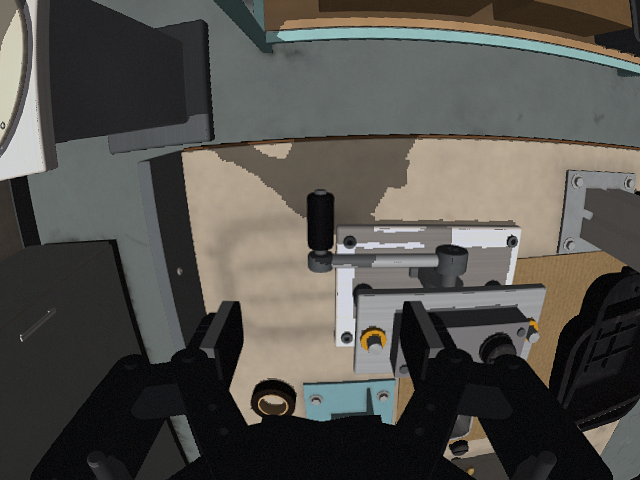

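The handle lies at about column 320, rows 192–248, centred between the open fingers, with its hub at (320,262). The tape (273,398) and post plate are well clear. I'll descend and grip.

Request:
drive_tool --moves '[{"dx": 0,"dy": 0,"dz": -4,"rx": 0,"ry": 0,"rz": 0},{"dx": 0,"dy": 0,"dz": -4,"rx": 0,"ry": 0,"rz": 0},{"dx": 0,"dy": 0,"dz": -4,"rx": 0,"ry": 0,"rz": 0},{"dx": 0,"dy": 0,"dz": -3,"rx": 0,"ry": 0,"rz": 0},{"dx": 0,"dy": 0,"dz": -1.5,"rx": 0,"ry": 0,"rz": 0},{"dx": 0,"dy": 0,"dz": -0.7,"rx": 0,"ry": 0,"rz": 0},{"dx": 0,"dy": 0,"dz": 0,"rx": 0,"ry": 0,"rz": 0}]'

```text
t: 10.38
tcp_pos: [0.4786, -0.2204, 0.0485]
tool_rot: [3.141, 0.0, 1.523]
contact_force: [0.3, -0.4, 0.4]
width: 0.0682
gripper_force: 0.0
```

Request:
drive_tool --moves '[{"dx": 0,"dy": 0,"dz": 0,"rx": 0,"ry": 0,"rz": 0},{"dx": 0,"dy": 0,"dz": 0,"rx": 0,"ry": 0,"rz": 0},{"dx": 0,"dy": 0,"dz": 0,"rx": 0,"ry": 0,"rz": 0},{"dx": 0,"dy": 0,"dz": 0,"rx": 0,"ry": 0,"rz": 0},{"dx": 0,"dy": 0,"dz": 0,"rx": 0,"ry": 0,"rz": 0},{"dx": 0,"dy": 0,"dz": 0,"rx": 0,"ry": 0,"rz": 0}]' --gripper 0 --squeeze 40

```text
t: 11.12
tcp_pos: [0.4783, -0.2203, 0.0485]
tool_rot: [3.141, 0.0, 1.523]
contact_force: [-2.1, -0.9, 5.3]
width: 0.0208
gripper_force: 39.1
```

The opening is 20.8 mm with 39 N of grip, so the handle is held. Next is the first half of the arc.

Request:
drive_tool --moves '[{"dx": 0.04,"dy": 0,"dz": 1.0,"rx": 0,"ry": 0,"rz": 0},{"dx": 0.13,"dy": -0.01,"dz": 1.0,"rx": 0,"ry": 0,"rz": 0},{"dx": 0.22,"dy": -0.01,"dz": 0.98,"rx": 0,"ry": 0,"rz": 0},{"dx": 0.3,"dy": -0.01,"dz": 0.96,"rx": 0,"ry": 0,"rz": 0},{"dx": 0.38,"dy": -0.02,"dz": 0.93,"rx": 0,"ry": 0,"rz": 0}]'

```text
t: 11.75
tcp_pos: [0.489, -0.2208, 0.0977]
tool_rot: [-3.141, 0.0, 1.523]
contact_force: [-0.1, -4.1, -4.4]
width: 0.0208
gripper_force: 39.4
```

Request:
drive_tool --moves '[{"dx": 0.46,"dy": -0.02,"dz": 0.89,"rx": 0,"ry": 0,"rz": 0},{"dx": 0.54,"dy": -0.02,"dz": 0.85,"rx": 0,"ry": 0,"rz": 0},{"dx": 0.61,"dy": -0.03,"dz": 0.8,"rx": 0,"ry": 0,"rz": 0},{"dx": 0.68,"dy": -0.03,"dz": 0.74,"rx": 0,"ry": 0,"rz": 0},{"dx": 0,"dy": 0,"dz": 0,"rx": 0,"ry": 0,"rz": 0}]'

```text
t: 12.38
tcp_pos: [0.512, -0.2218, 0.1305]
tool_rot: [-3.142, 0.0, 1.523]
contact_force: [-4.8, -5.4, -2.3]
width: 0.0208
gripper_force: 39.8
```

The forces are small and tracking is good, so I'll do the second half.

Request:
drive_tool --moves '[{"dx": 0.74,"dy": -0.03,"dz": 0.68,"rx": 0,"ry": 0,"rz": 0},{"dx": 0.8,"dy": -0.03,"dz": 0.61,"rx": 0,"ry": 0,"rz": 0},{"dx": 0.85,"dy": -0.04,"dz": 0.54,"rx": 0,"ry": 0,"rz": 0},{"dx": 0.89,"dy": -0.04,"dz": 0.46,"rx": 0,"ry": 0,"rz": 0},{"dx": 0.93,"dy": -0.04,"dz": 0.38,"rx": 0,"ry": 0,"rz": 0}]'

```text
t: 13.0
tcp_pos: [0.5534, -0.2237, 0.157]
tool_rot: [-3.14, 0.0, 1.523]
contact_force: [-8.0, -5.5, 1.6]
width: 0.0206
gripper_force: 40.1
```

Request:
drive_tool --moves '[{"dx": 0.96,"dy": -0.04,"dz": 0.3,"rx": 0,"ry": 0,"rz": 0},{"dx": 0.98,"dy": -0.04,"dz": 0.22,"rx": 0,"ry": 0,"rz": 0},{"dx": 1.0,"dy": -0.04,"dz": 0.13,"rx": 0,"ry": 0,"rz": 0},{"dx": 1.0,"dy": -0.04,"dz": 0.04,"rx": 0,"ry": 0,"rz": 0},{"dx": 0,"dy": 0,"dz": 0,"rx": 0,"ry": 0,"rz": 0},{"dx": 0,"dy": 0,"dz": 0,"rx": 0,"ry": 0,"rz": 0},{"dx": 0,"dy": 0,"dz": 0,"rx": 0,"ry": 0,"rz": 0},{"dx": 0,"dy": 0,"dz": 0,"rx": 0,"ry": 0,"rz": 0},{"dx": 0,"dy": 0,"dz": 0,"rx": 0,"ry": 0,"rz": 0},{"dx": 0,"dy": 0,"dz": 0,"rx": 0,"ry": 0,"rz": 0}]'

```text
t: 14.25
tcp_pos: [0.593, -0.2256, 0.164]
tool_rot: [-3.141, 0.001, 1.523]
contact_force: [-5.1, -5.7, 4.7]
width: 0.0207
gripper_force: 40.4
```

```bash
python3 - <<'E'
from h import *
from cell import ctrl
s=ctrl.state(); print(s["t"],s["tcp_pos"],s["width"],s["gripper_force"],s["contact_force"])
ims=[]
for n in("scene","side","wrist"):
    f=ctrl.grab_frame(n); np.savez(f"{n}3.npz",**f); A=fworld(f) if n=="wrist" else pworld(f)
    b=dict(np.load(f"{n}1.npz")); B=fworld(b) if n=="wrist" else pworld(b)
    for X,t in((B,"before"),(A,"now")):
        for lab,(x,y),r in(("near",(.561,-.315),.011),("far",(.617,-.3175),.011)):
            m=(np.hypot(X[...,0]-x,X[...,1]-y)<r)&(X[...,2]>.13)&(X[...,2]<.175)&(X[...,2]>0); q=X[m][:,2]
            print(n,t,lab,m.sum(),np.percentile(q,75).round(4) if m.sum() else None)
        m=(X[...,2]>.097)&(X[...,2]<.125)&(abs(X[...,0]-.589)<.08)&(abs(X[...,1]+.316)<.038); print("  table",m.sum(),np.median(X[m][:,2]))
    c=f["img"] if n=="wrist" else f["img"][150:330,200:440]
    ims.append(cv2.resize(c,(400,300)))
cv2.imwrite("pics/end.png",np.vstack([np.hstack(ims[:2]),np.hstack([ims[2],ims[2]*0])])[:,:,::-1])
E
```

```text
14.25 [ 0.59298158 -0.22560204  0.16403618] 0.02071683321236004 40.38735508918762 [-5.11069659 -5.70551875  4.71266963]
scene before near 61 0.1585
scene before far 49 0.1579
  table 855 0.1095343829358812
scene now near 48 0.1632
scene now far 41 0.1631
  table 569 0.1204597014033498
side before near 79 0.1568
side before far 0 None
  table 689 0.1077731650912985
side now near 54 0.1615
side now far 0 None
  table 527 0.11872237843061226
wrist before near 373 0.1583
wrist before far 339 0.1573
  table 4394 0.10794843265760518
wrist now near 0 None
wrist now far 0 None
  table 901 0.1191020561741347
```

View pics/end.png

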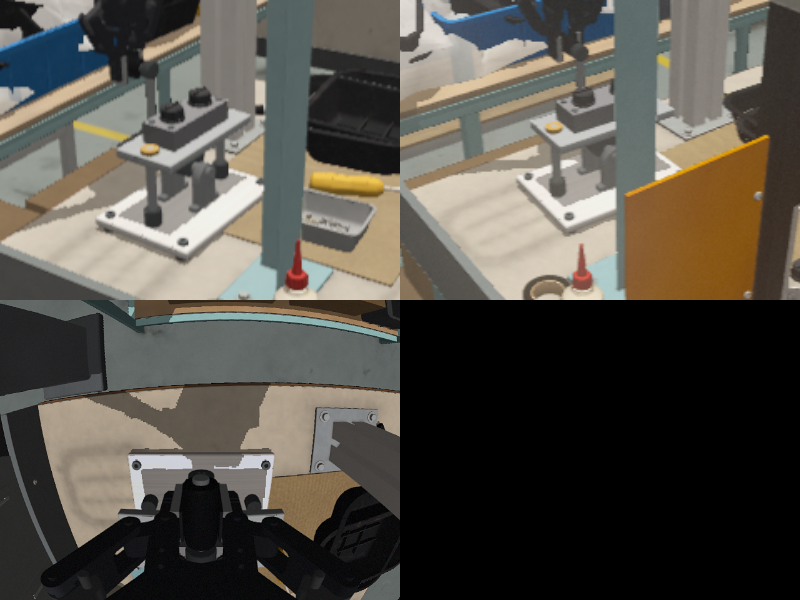

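The final view shows the lever upright in the scene (shaft at column 150) and side views. The handle is in the fingers, the table is raised about 11–12 mm by depth, and the caps are level and seated. Bottle, tray and tape look undisturbed. The TCP is at x = 0.593, against 0.593 expected for upright, and it is at rest with the handle gripped at 40 N.

```bash
python3 -c "
from cell import ctrl
print(ctrl.finish_job())"
```

```text
the job is handed in; nothing more can be done
None
```

I handed the job in with both caps pressed to their hard stops, the lever gripped and held upright with the lift table up about 11–12 mm, and the bottle, tray and tape looking undisturbed; no verdict was returned.

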